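# Shut the lids of a curved reagent carrier in one sweep of the fingertips

### The arm

A 6-joint arm with a two-finger parallel gripper is mounted at the origin on a cart in front of the work surface, level with it; the furniture and walls round the work are solid. World frame = base frame: x ahead of the robot, y to its left, z up, the work surface at z = 0. Lengths are in m, angles in rad, forces in N, time in s.
With the tool pointing down it reaches from about 0.35 to 0.925 m from the base axis. Payload 6.4 kg.
Tool frame: the origin (TCP) lies at the very end of the fingers, on their centre line; the grasp point (between the pads) lies 19 mm behind it; z points along the fingers, y is the line along which they close (so a half turn about z gives the same grasp; the last joint's range is limited). The gripper opens to 85 mm and grips with 20 to 120 N. Pads are 22 mm wide; open, the fingers measure 114 mm over their backs; the gripper's body (76 mm by 85 mm) begins 54 mm behind the grasp point. The pads swing forward as they close: fully open they stand 13 mm farther back than shut.
Start: joints at [1.083, 0.245, 1.558, -0, 1.339, -0.174], TCP at [0.201, 0.618, 0.231] pointing down, gripper open.
Joint ranges: [-3.13, 3.13], [-1.02, 2.26], [0.13, 2.54], [-0.95, 4.09], [0.21, 2.88], [-2.74, 2.74]. Speed limits (rad/s): [2.57, 2.57, 3.14, 3.14, 3.14, 3.14].

### API

Orientations are given as a unit quaternion [x, y, z, w].
In Python, from bench import bot gives the robot as it stands.
- The arm moves only by the tool servo_tool, never from a script. Its argument "commands" is a list of rows, each a list of 5 numbers: the shift along the tool's x, y, z as a fraction of full scale, then the turn about the tool's z as a fraction of full scale, then the opening, from 0 (shut) to 1 (fully open). A call has 1 to 10 rows; each row is the pose to reach, as a shift and turn from the pose commanded when the call began, along the tool's axes at that moment, turning the shorter way round; what a row does not reach only later rows make up. Full scale, the value 1, is 0.6 m for a shift and 180 degrees for a turn. A row lasts 1/10 s, in which the tool goes at most 50 mm and 8.59 degrees, less where a joint would pass 70% of its speed; a pose out of reach is approached as far as the arm can. A call with a number of a shift or a turn outside -1 to 1 is refused whole. A call with a gripper value outside its range is refused whole. The fingers move at their own pace and stop on an object; the grip force is fixed at half the most. Time passes only in rows, so rows that repeat a pose let the fingers close. It gives the time, the measured TCP pose, the force, the opening and the grip force at its end, in the units of the state.
- bot.get_state(): the state, without advancing time (a new reading comes with each control period).
- bot.read_camera(name): name is "scene" or "top" or "wrist"; returns (picture, depth): 480x640x3 uint8, red, green, blue; 480x640 float32, m along the optical axis (not along the pixel's ray), 0 where there is no reading.
- bot.calibration(name): a dict with "intrinsics" (3x3 intrinsics, pixels), "R" (3x3) and "t" (3): a world point X has camera coordinates R X + t; the wrist camera has in their place "mount" (4x4, takes a point from camera to tool coordinates, whose origin is the TCP and whose axes are the flange's). Camera axes: x right, y down, z forward; pixel columns grow to the right and rows downward; lengths in m; the calibration is good to about 2 mm. The wrist camera is an equidistant fisheye: a pixel r from the principal point sees the ray r / f radians off the axis. A picture is of the moment at which its call begins: read the wrist's pose just before it. calibration takes no time and is no camera call.
- bot.finish_job(): hands the job in; it is judged then, once.
Trained networks look in the newest picture that a camera, given by its name, has taken for a name from the list of things; names that differ only in an ending like _2 or _b are one class to them, and where a whole thing is asked for, a point or a joint stands for the part that bears it (a point fixed in the world has none). Each returns a list of dicts, best first, with "score" (0 to 1); they miss things now and then, are a little off and sometimes report something else, mostly with a low value. They report only what shows in the picture. A call takes as long as a camera call.
- bot.trace(camera, target): "pixels" (480x640 bool, what is visible of it) and "centre" ([row, column] in pixels, amid what is visible of it).
The state is a dict: "clock": time; "qpos": joint angles; "qd": joint speeds; "joint_efforts": joint torques, N m; "eef_pos": TCP position; "orientation": TCP orientation; "force": force on the tool from outside, world axes, zero at the start; "moment": the same for the moment, N m; "finger_gap": finger opening in m; "finger_force": force on a finger pad.
Only numpy, scipy, OpenCV 4.12 (cv2) and the standard library are available. Lean on these libraries where they do the work, as an engineer would, in place of code of your own. Each camera call takes 0.05 s, during which the arm holds its last target. There are 200 camera calls.

### The job

Sweep the fingertips along the curved row of orange lids on the reagent carrier, just above the cells, beginning at the green end, so that the five lids fold shut one after another in order from the green end to the black end. Be gentle: do not lift the carrier or push it out of place, and leave the bottle and vials standing round it alone. At the end every lid lies shut and the hand is clear.

Things in the scene. Friction and masses are not known exactly. Their poses are not given: they have to be found in the camera images.
- carrier: Loose reagent carrier, 0.9 kg: grey arc-shaped base with five open white square cells. Origin: underside, below the middle cell; z up, y along the row to the green end block, x outward (arc bulges to +x). Cell centres lie on an arc of radius 180 mm about x = -180 mm, y = 0, 0.2333 rad (42 mm) apart. End blocks, 22 mm high, 114 mm along the arc from the middle: green at +y, black at -y.
- cell_1 (a point): Point over the centre of cell 1 (cell 1 is next to the green end block, cell 5 to the black one), at the height of the closed lid's top face, 43.5 mm above the worktop; fixed to the carrier, axes as the carrier's. The cell is 30 x 30 mm and 40 mm high above the worktop
- cell_2 (a point): Point over the centre of cell 2 (cell 1 is next to the green end block, cell 5 to the black one), at the height of the closed lid's top face, 43.5 mm above the worktop; fixed to the carrier, axes as the carrier's. The cell is 30 x 30 mm and 40 mm high above the worktop
- cell_3 (a point): Point over the centre of cell 3 (cell 1 is next to the green end block, cell 5 to the black one), at the height of the closed lid's top face, 43.5 mm above the worktop; fixed to the carrier, axes as the carrier's. The cell is 30 x 30 mm and 40 mm high above the worktop
- cell_4 (a point): Point over the centre of cell 4 (cell 1 is next to the green end block, cell 5 to the black one), at the height of the closed lid's top face, 43.5 mm above the worktop; fixed to the carrier, axes as the carrier's. The cell is 30 x 30 mm and 40 mm high above the worktop
- cell_5 (a point): Point over the centre of cell 5 (cell 1 is next to the green end block, cell 5 to the black one), at the height of the closed lid's top face, 43.5 mm above the worktop; fixed to the carrier, axes as the carrier's. The cell is 30 x 30 mm and 40 mm high above the worktop
- lid_1 (a joint): Angle of cell 1's orange lid, rad: 0 = shut, 1.57 = upright (tip 79 mm above the worktop), 1.9 = stop. Lid 30 mm wide, 37 mm hinge to tip, 3 mm thick; hinge line 17 mm from the cell centre on its green-end side, 42 mm above the worktop, so it folds down towards the black end. No spring; stays where left; about 0.3 N at the tip folds it
- lid_2 (a joint): Angle of cell 2's orange lid, rad: 0 = shut, 1.57 = upright (tip 79 mm above the worktop), 1.9 = stop. Lid 30 mm wide, 37 mm hinge to tip, 3 mm thick; hinge line 17 mm from the cell centre on its green-end side, 42 mm above the worktop, so it folds down towards the black end. No spring; stays where left; about 0.3 N at the tip folds it
- lid_3 (a joint): Angle of cell 3's orange lid, rad: 0 = shut, 1.57 = upright (tip 79 mm above the worktop), 1.9 = stop. Lid 30 mm wide, 37 mm hinge to tip, 3 mm thick; hinge line 17 mm from the cell centre on its green-end side, 42 mm above the worktop, so it folds down towards the black end. No spring; stays where left; about 0.3 N at the tip folds it
- lid_4 (a joint): Angle of cell 4's orange lid, rad: 0 = shut, 1.57 = upright (tip 79 mm above the worktop), 1.9 = stop. Lid 30 mm wide, 37 mm hinge to tip, 3 mm thick; hinge line 17 mm from the cell centre on its green-end side, 42 mm above the worktop, so it folds down towards the black end. No spring; stays where left; about 0.3 N at the tip folds it
- lid_5 (a joint): Angle of cell 5's orange lid, rad: 0 = shut, 1.57 = upright (tip 79 mm above the worktop), 1.9 = stop. Lid 30 mm wide, 37 mm hinge to tip, 3 mm thick; hinge line 17 mm from the cell centre on its green-end side, 42 mm above the worktop, so it folds down towards the black end. No spring; stays where left; about 0.3 N at the tip folds it
- dropper_bottle: Bystander: white dropper bottle with red cap, 34 mm wide, 75 mm tall, loose; origin at the centre of its underside; stands beyond the black end of the carrier
- clear_vial: Bystander: clear vial with white cap, 22 mm wide, 50 mm tall, loose; origin at the centre of its underside; stands behind the carrier's middle
- blue_cap_vial: Bystander: vial with dark blue cap, 22 mm wide, 46 mm tall, loose; origin at the centre of its underside; stands beyond the green end of the carrier
- reactor: Obstacle, fixed: the tall grey reactor housing with a blue front panel, to the left of the carrier. Its front is 248 mm towards the robot from this origin (world x), its right side 49 mm to the left of it (world +y), its left side 317 mm to the left, its top 386 mm above the worktop. The hand starts to the left of it and must go round its front

How it is judged:
By the outcome, as a careful person would: the job done as asked, in the order asked, and still so for the second after the job is handed in, with the robot touching nothing.
It also fails if it takes over 40 s, if anything falls off the work surface, if the arm or the gripper's body presses on something with over 40 N, if the wrist force passes 120 N, or if a joint passes its speed limit or range.

## Working session

There is one attempt and no reset: what is moved stays moved. The work goes in short steps, Python scripts to look and compute and a tool call to move; the robot and the scene stay as the last step left them, time stands still between calls to the robot, and variables do not carry over. Pictures are saved under pics/ and viewed, at most 10 in all, crops included, and the job is handed in when it is done.

Besides the shell and the picture viewer there is one more tool, called after ">>>" in YAML: its name, and indented under it one key for each argument. servo_tool: Moves the arm, as the interface text tells. Its arguments: {"type":"object","properties":{"commands":{"type":"array","items":{"type":"array","items":{"type":"number","minimum":-1,"maximum":1}}}},"required":["commands"]}

```bash
mkdir -p pics; cat > h.py <<'E'
from bench import bot
import numpy as np, cv2
def cloud(cam,dep):
    c=bot.calibration(cam);K=np.array(c["intrinsics"]);R=np.array(c["R"]);t=np.array(c["t"])
    v,u=np.mgrid[:480,:640];z=dep
    P=np.stack([(u-K[0,2])/K[0,0]*z,(v-K[1,2])/K[1,1]*z,z],-1)
    return (P-t)@R
E
python3 - <<'E'
from h import *
s=bot.get_state();print(s)
out=[]
for cam in("scene","top"):
    im,d=bot.read_camera(cam);cv2.imwrite(f"pics/{cam}0.png",im[:,:,::-1])
    np.savez(f"{cam}0.npz",im=im,d=d)
    P=cloud(cam,d)
    for n in("carrier","lid_1","dropper_bottle","clear_vial","blue_cap_vial","reactor"):
        for r in bot.trace(cam,n)[:6]:
            m=r["pixels"]&(d>0);
            if m.sum()<5: continue
            q=P[m];print(cam,n,round(r["score"],2),np.round(r["centre"]),m.sum(),np.median(q,0).round(3),np.percentile(q,2,axis=0).round(3),np.percentile(q,98,axis=0).round(3))
E
```

```text
{'clock': 0.0, 'qpos': array([ 1.08291245e+00,  2.45824902e-01,  1.55903927e+00,  4.61218383e-06,
        1.33868041e+00, -1.74122654e-01]), 'qd': array([ 0.0005235 ,  0.00097821,  0.00129962, -0.00042811,  0.00161017,
        0.00067401]), 'joint_efforts': array([-9.43829473e-04, -4.29519367e+01, -3.26129293e+01, -2.36065089e-04,
        5.47985168e-03,  8.83444102e-06]), 'eef_pos': array([0.20035386, 0.61775853, 0.23015981]), 'orientation': array([ 1.56238344e-01,  9.87718901e-01, -9.22255141e-04, -3.19302014e-04]), 'force': array([ 0.45599531, -0.60102909, -0.51750546]), 'moment': array([-0.01992621,  0.00556372,  0.0105079 ]), 'finger_force': 0.0, 'finger_gap': 0.08524899720331064}
scene carrier 0.63 [261. 358.] 3390 [0.475 0.002 0.03 ] [ 0.421 -0.107  0.001] [0.506 0.112 0.077]
scene lid_1 0.72 [271. 348.] 301 [0.493 0.043 0.059] [0.478 0.034 0.041] [0.508 0.05  0.077]
scene lid_1 0.68 [229. 384.] 186 [ 0.46  -0.071  0.06 ] [ 0.449 -0.101  0.014] [ 0.472 -0.061  0.08 ]
scene lid_1 0.67 [294. 341.] 235 [0.483 0.091 0.061] [0.469 0.062 0.031] [0.497 0.095 0.079]
scene lid_1 0.63 [
[... 791 characters left out ...]
 0.083]
top lid_1 0.51 [286. 272.] 49 [0.488 0.089 0.071] [0.475 0.085 0.036] [0.499 0.094 0.08 ]
top lid_1 0.47 [281. 291.] 110 [0.494 0.042 0.06 ] [0.48  0.034 0.011] [0.509 0.051 0.077]
top lid_1 0.43 [285. 314.] 62 [0.494 0.002 0.065] [ 0.481 -0.004  0.042] [0.506 0.007 0.081]
top dropper_bottle 0.69 [315. 401.] 230 [ 0.442 -0.171  0.05 ] [ 0.429 -0.186  0.011] [ 0.456 -0.161  0.077]
top clear_vial 0.5 [257. 335.] 103 [ 0.549 -0.038  0.049] [ 0.54  -0.048  0.019] [ 0.56  -0.028  0.053]
top blue_cap_vial 0.25 [288. 321.] 2263 [ 0.48  -0.012  0.012] [ 0.425 -0.114  0.004] [0.51  0.102 0.076]
top reactor 0.27 [289. 320.] 2361 [ 0.48  -0.012  0.012] [ 0.425 -0.115  0.003] [0.511 0.105 0.076]
```

```bash
python3 - <<'E'
from h import *
z=np.load("top0.npz");a=cv2.resize(z['im'][200:380,180:460],None,fx=2.8,fy=2.8,interpolation=2)
cv2.imwrite("pics/t1.png",a[:,:,::-1])
from scipy.optimize import least_squares
# fit carrier pose: lid midpoints (lid i upright at hinge line), rough
P=cloud("top",z['d']);im=z['im'].astype(int);hsv=cv2.cvtColor(z['im'],cv2.COLOR_RGB2HSV)
org=(hsv[...,0]>5)&(hsv[...,0]<22)&(hsv[...,1]>120)
zs=np.load("scene0.npz");Ps=cloud("scene",zs['d']);hs=cv2.cvtColor(zs['im'],cv2.COLOR_RGB2HSV)
orgs=(hs[...,0]>5)&(hs[...,0]<22)&(hs[...,1]>120)
for nm,H,PP,D in(("top",hsv,P,z['d']),("scene",hs,Ps,zs['d'])):
    ws=(D>0)&(PP[...,0]>.35)&(PP[...,0]<.62)&(abs(PP[...,1])<.25)
    for c,lo,hi in(("green",40,85),("orange",5,22),("blue",100,130)):
        m=ws&(H[...,0]>lo)&(H[...,0]<hi)&(H[...,1]>100)&(PP[...,2]>.01)
        n,l,st,_=cv2.connectedComponentsWithStats(m.astype(np.uint8))
        for k in range(1,n):
            if st[k,4]>15:
                q=PP[l==k];print(nm,c,st[k,4],np.median(q,0).round(3),q.min(0).round(3),q.max(0).round(3))
# obstacles above 0.1
    for h in(.1,.2,.3):
        m=(D>0)&(PP[...,2]>h)&(PP[...,0]>.1)&(PP[...,0]<1);q=PP[m]
        if len(q):print(nm,h,np.percentile(q,1,axis=0).round(3),np.percentile(q,99,axis=0).round(3))
E
```

```text
top green 54 [0.471 0.1   0.021] [0.463 0.086 0.017] [0.5   0.114 0.025]
top orange 91 [0.496 0.04  0.064] [0.48  0.034 0.011] [0.51  0.047 0.077]
top orange 61 [0.493 0.002 0.067] [ 0.48  -0.004  0.044] [0.507 0.007 0.082]
top orange 33 [0.485 0.09  0.074] [0.472 0.084 0.046] [0.499 0.094 0.08 ]
top orange 39 [ 0.482 -0.037  0.072] [ 0.47  -0.044  0.045] [ 0.495 -0.029  0.084]
top orange 39 [ 0.464 -0.073  0.072] [ 0.452 -0.083  0.048] [ 0.475 -0.064  0.084]
top blue 64 [0.536 0.167 0.045] [0.527 0.158 0.041] [0.544 0.176 0.05 ]
top 0.1 [ 0.198 -0.497  0.105] [0.963 0.497 0.604]
top 0.2 [ 0.211 -0.497  0.201] [0.934 0.491 0.608]
top 0.3 [ 0.283 -0.496  0.302] [0.903 0.49  0.611]
scene green 158 [0.476 0.109 0.02 ] [0.459 0.089 0.01 ] [0.498 0.118 0.025]
scene orange 144 [ 0.46  -0.071  0.063] [ 0.449 -0.082  0.043] [ 0.472 -0.06   0.08 ]
scene orange 176 [ 0.48  -0.035  0.062] [ 0.467 -0.067  0.033] [ 0.494 -0.027  0.083]
scene orange 220 [0.491 0.004 0.062] [ 0.477 -0.003  0.044] [0.506 0.011 0.08 ]
scene orange 272 [0.493 0.042 0.061] [0.478 0.033 0.042] [0.508 0.05  0.079]
scene orange 193 [0.484 0.092 0.063] [0.47  0.063 0.031] [0.502 0.096 0.081]
scene blue 113 [0.533 0.17  0.046] [0.523 0.159 0.041] [0.543 0.179 0.051]
scene 0.1 [ 0.129 -0.499  0.106] [0.919 0.548 0.384]
scene 0.2 [ 0.142 -0.498  0.201] [0.903 0.552 0.384]
scene 0.3 [ 0.176 -0.496  0.303] [0.773 0.556 0.384]
```

View pics/scene0.png

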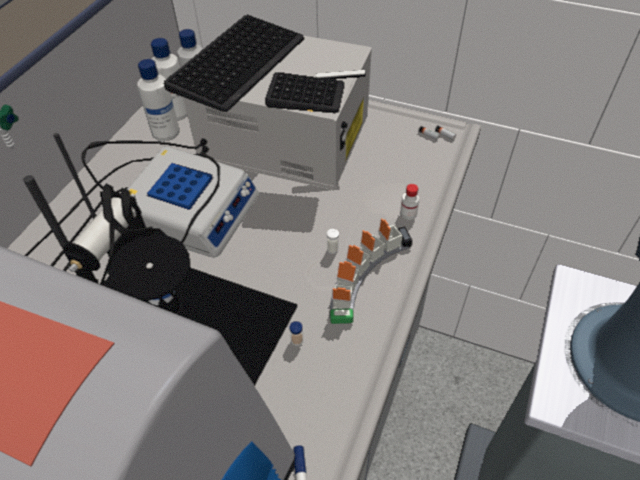

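View pics/top0.png

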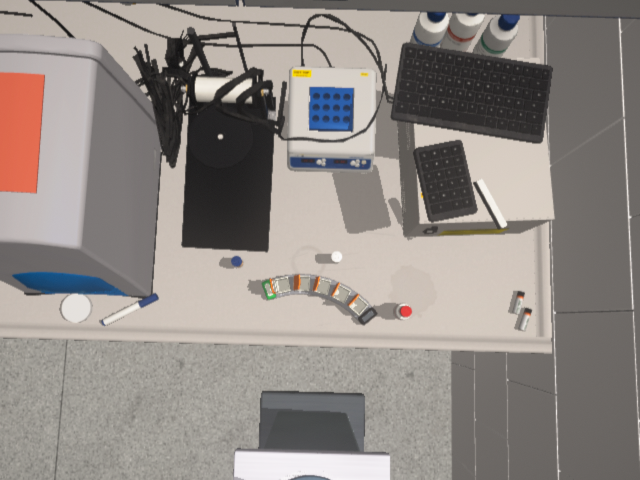

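```bash
cat > fit.py <<'E'
from h import *
from scipy.optimize import least_squares
PH=.2333*np.array([2,1,0,-1,-2])
def fit(pts): # list of 5 arrays
    def res(p):
        x0,y0,w=p[:3];c,s=np.cos(w),np.sin(w);r=[]
        for q,ph,b in zip(pts,PH,p[3:8]):
            d=q[:,:2]-[x0,y0];X=d[:,0]*c+d[:,1]*s;Y=-d[:,0]*s+d[:,1]*c
            X=X+.18-.18*np.cos(ph);Y=Y-.18*np.sin(ph)
            t=-X*np.sin(ph)+Y*np.cos(ph)-.017; rad=X*np.cos(ph)+Y*np.sin(ph)
            n=len(q);h=q[:,2]-.042
            r+=[(t*np.cos(b)-h*np.sin(b))/np.sqrt(n)*3, [np.mean((np.percentile(rad,3),np.percentile(rad,97)))*2]]
        return np.concatenate(r)
    o=least_squares(res,[.49,0,0,0,0,0,0,0],loss="soft_l1",f_scale=.003);return o.x,o.cost
E
python3 - <<'E'
from fit import *
A=[]
for cam in("scene","top"):
    z=np.load(cam+"0.npz");P=cloud(cam,z['d']);H=cv2.cvtColor(z['im'],cv2.COLOR_RGB2HSV)
    m=(z['d']>0)&(P[...,0]>.4)&(P[...,0]<.55)&(abs(P[...,1])<.12)&(H[...,0]>3)&(H[...,0]<20)&(H[...,1]>120)&(P[...,2]>.04)&(P[...,2]<.085)
    q=P[m];cy=np.array([.09,.042,.003,-.036,-.072]);k=abs(q[:,1:2]-cy).argmin(1)
    L=[q[(k==i)&(abs(q[:,1]-cy[i])<.017)] for i in range(5)];A.append(L)
    print(cam,*[np.round(v,4) for v in fit(L)])
    m=(P[...,2]>.1)&(P[...,2]<.385)&(P[...,1]>.1)&(P[...,1]<.6)&(z['d']>0);q=P[m]
    print("reactor",np.percentile(q,[.2,1,5,50],axis=0).round(3))
    q=q[q[:,1]<.45];
    for y in np.arange(.1,.45,.05):
        s=q[abs(q[:,1]-y)<.025]; 
        if len(s): print(round(y,2),np.percentile(s[:,0],[1,5]).round(3),len(s))
print(*[np.round(v,4) for v in fit([np.vstack(a) for a in zip(*A)])])
E
```

```text
scene [ 0.4878 -0.0092 -0.2353  0.0572 -0.3414 -0.1851 -0.0747 -0.0479] 0.0
reactor [[0.465 0.102 0.106]
 [0.474 0.118 0.124]
 [0.491 0.162 0.137]
 [0.594 0.433 0.367]]
0.1 [0.801 0.829] 754
0.15 [0.717 0.733] 2852
0.2 [0.705 0.712] 3327
0.25 [0.716 0.731] 3161
0.35 [0.473 0.477] 2794
0.4 [0.467 0.48 ] 13803
top [ 0.4911 -0.01   -0.2228  0.0179 -0.3704 -0.2152 -0.1123 -0.0976] 0.0
reactor [[0.462 0.108 0.101]
 [0.469 0.123 0.105]
 [0.491 0.164 0.125]
 [0.7   0.37  0.313]]
0.1 [0.802 0.804] 483
0.15 [0.718 0.732] 2156
0.2 [0.708 0.716] 2500
0.25 [0.719 0.732] 1520
0.3 [0.801 0.816] 853
0.35 [0.486 0.51 ] 15155
0.4 [0.471 0.488] 8932
[ 0.4883 -0.0092 -0.2315  0.0397 -0.3583 -0.1983 -0.0864 -0.0601] 0.0
```

```bash
cat > mv.py <<'E'
from h import *
from scipy.spatial.transform import Rotation as Ro
def rows(wps,op):
    s=bot.get_state();R=Ro.from_quat(s['orientation']).as_matrix();p0=s['eef_pos']
    yaw0=np.arctan2(R[1,1],R[0,1])
    for x,y,z,yw in wps:
        d=R.T@(np.array([x,y,z])-p0)/.6;t=-(yw-yaw0);t=(t+np.pi/2)%np.pi-np.pi/2
        print([*np.round(d,4).tolist(),round(t/np.pi,4),op])
X0,Y0,W=.489,-.0095,-.23
def arc(s,z,x0=X0,y0=Y0,w=W):
    "point on the arc, s = m along from middle (+green); tool y radial"
    f=s/.18;l=np.array([.18*np.cos(f)-.18,.18*np.sin(f)]);c,n=np.cos(w),np.sin(w)
    return (x0+c*l[0]-n*l[1],y0+n*l[0]+c*l[1],z,w+f)
E
python3 - <<'E'
from mv import *
a=np.array([.2,.618,.23,1.257]);b=np.array([.24,.4,.23,.75]);c=np.array([.37,.2,.23,.4])
rows([a+(b-a)*k/5 for k in range(1,6)]+[b+(c-b)*k/5 for k in range(1,6)],0)
E
```

```text
[-0.0343, -0.0657, 0.0022, np.float64(0.0323), 0]
[-0.0694, -0.1307, 0.0022, np.float64(0.0646), 0]
[-0.1045, -0.1957, 0.0022, np.float64(0.0968), 0]
[-0.1396, -0.2608, 0.0022, np.float64(0.1291), 0]
[-0.1747, -0.3258, 0.0022, np.float64(0.1614), 0]
[-0.2365, -0.3758, 0.0022, np.float64(0.1837), 0]
[-0.2983, -0.4258, 0.0022, np.float64(0.2059), 0]
[-0.3601, -0.4759, 0.0022, np.float64(0.2282), 0]
[-0.4219, -0.5259, 0.0022, np.float64(0.2505), 0]
[-0.4837, -0.5759, 0.0022, np.float64(0.2728), 0]
```

>>> servo_tool:
  commands:
    - [-0.034,-0.066,0,0.032,0]
    - [-0.069,-0.131,0,0.065,0]
    - [-0.104,-0.196,0,0.097,0]
    - [-0.14,-0.261,0,0.129,0]
    - [-0.175,-0.326,0,0.161,0]
    - [-0.237,-0.376,0,0.184,0]
    - [-0.298,-0.426,0,0.206,0]
    - [-0.36,-0.476,0,0.228,0]
    - [-0.422,-0.526,0,0.25,0]
    - [-0.484,-0.576,0,0.273,0]

```text
clock: 1.7
eef_pos: [0.3709, 0.1982, 0.2318]
orientation: [0.554, 0.833, 0.001, 0.001]
force: [0.8, 0.4, 0.2]
finger_gap: -0.0
finger_force: 0.0
```

```bash
python3 - <<'E'
from mv import *
c=np.array([.371,.198,.232,.397]);e=np.array(arc(.135,.13));print(e)
rows([c+(e-c)*k/4 for k in range(1,5)],0)
E
```

```text
[0.4699475  0.12097438 0.13       0.52      ]
[-0.0459, 0.0256, 0.0422, np.float64(-0.0099), 0]
[-0.0914, 0.0511, 0.0847, np.float64(-0.0197), 0]
[-0.1369, 0.0767, 0.1273, np.float64(-0.0295), 0]
[-0.1824, 0.1023, 0.1698, np.float64(-0.0393), 0]
```

>>> servo_tool:
  commands:
    - [-0.046,0.026,0.042,-0.01,0]
    - [-0.091,0.051,0.085,-0.02,0]
    - [-0.137,0.077,0.127,-0.03,0]
    - [-0.182,0.102,0.17,-0.039,0]
    - [-0.182,0.102,0.17,-0.039,0]

```text
clock: 2.2
eef_pos: [0.4687, 0.121, 0.1257]
orientation: [0.502, 0.865, -0.002, -0.003]
force: [-0.1, 0.5, -0.8]
finger_gap: -0.0001
finger_force: 0.0
```

```bash
python3 - <<'E'
from mv import *
from fit import fit
s=bot.get_state();im,d=bot.read_camera("wrist");c=bot.calibration("wrist");K=np.array(c['intrinsics']);M=np.array(c['mount'])
R=Ro.from_quat(s['orientation']).as_matrix()
v,u=np.mgrid[:480,:640];a=(u-K[0,2])/K[0,0];b=(v-K[1,2])/K[1,1];r=np.hypot(a,b)+1e-9;k=np.tan(np.clip(r,0,1.5))/r
P=np.stack([a*k*d,b*k*d,d],-1)@M[:3,:3].T+M[:3,3];P=P@R.T+s['eef_pos']
H=cv2.cvtColor(im,cv2.COLOR_RGB2HSV)
m=(d>0)&(P[...,0]>.4)&(P[...,0]<.55)&(abs(P[...,1])<.12)&(H[...,0]>3)&(H[...,0]<20)&(H[...,1]>120)&(P[...,2]>.04)&(P[...,2]<.09)
q=P[m];cy=np.array([.09,.042,.003,-.036,-.072]);k=abs(q[:,1:2]-cy).argmin(1)
L=[q[(k==i)&(abs(q[:,1]-cy[i])<.02)] for i in range(5)]
print([len(l) for l in L],[np.median(l,0).round(3).tolist() for l in L if len(l)])
try: print(*[np.round(x,4) for x in fit(L)])
except Exception as e: print(e)
g=(d>0)&(H[...,0]>45)&(H[...,0]<85)&(H[...,1]>100)&(P[...,2]>.01)&(P[...,2]<.04)
if g.any(): print("green",np.median(P[g],0),P[g].min(0),P[g].max(0))
print("table z",np.median(P[...,2][(d>0)&(abs(P[...,2])<.01)]))
cv2.imwrite("pics/w1.png",im[:,:,::-1])
E
```

```text
[25, 0, 0, 0, 0] [[0.472, 0.088, 0.051]]
index -1 is out of bounds for axis 0 with size 0
green [0.47646074 0.10723525 0.02187855] [0.45921658 0.0885214  0.0100767 ] [0.49870372 0.11758292 0.02489753]
table z 0.0008841855340155913
```

View pics/w1.png

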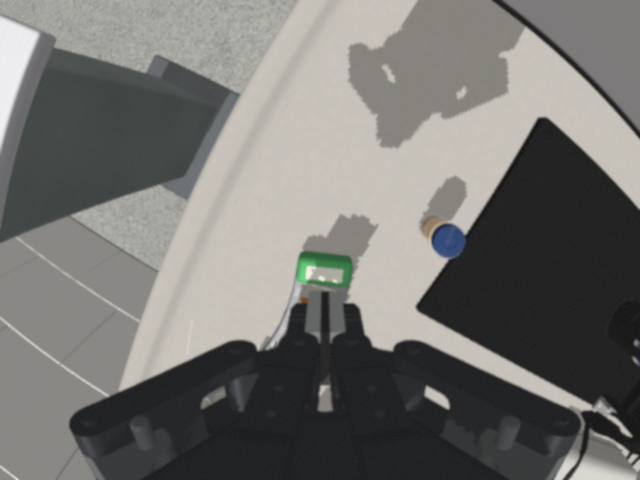

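```bash
python3 - <<'E'
from mv import *
print(bot.get_state()['eef_pos'])
rows([arc(.135,.1),arc(.135,.07),arc(.133,.061),arc(.13,.061),arc(.13,.061)],0)
E
```

```text
[0.46858935 0.12206962 0.12745519]
[-0.0028, 0.0012, 0.0457, np.float64(-0.0002), 0]
[-0.0029, 0.0014, 0.0957, np.float64(-0.0002), 0]
[-0.0063, 0.0015, 0.1107, np.float64(0.0033), 0]
[-0.0113, 0.0014, 0.1107, np.float64(0.0086), 0]
[-0.0113, 0.0014, 0.1107, np.float64(0.0086), 0]
```

>>> servo_tool:
  commands:
    - [-0.003,0.001,0.046,0,0]
    - [-0.003,0.001,0.096,0,0]
    - [-0.006,0.001,0.111,0.003,0]
    - [-0.011,0.001,0.111,0.009,0]
    - [-0.011,0.001,0.111,0.009,0]

```text
clock: 2.75
eef_pos: [0.474, 0.1178, 0.0644]
orientation: [0.513, 0.858, 0.001, 0.001]
force: [-0.6, 0.7, 0.4]
finger_gap: -0.0
finger_force: 0.0
```

```bash
python3 - <<'E'
from mv import *
print(bot.get_state()['eef_pos'],arc(.13,.061))
rows([arc(s,.061) for s in (.124,.118,.112,.106,.1,.094,.089,.086)]+[arc(.085,.061),arc(.084,.056)],0)
E
```

```text
[0.47402688 0.11777931 0.0643828 ] (np.float64(0.4723713211007487), np.float64(0.11660133779313121), 0.061, 0.49222222222222234)
[-0.0104, -0.0036, 0.0056, np.float64(0.0109), 0]
[-0.0204, -0.0041, 0.0057, np.float64(0.0215), 0]
[-0.0304, -0.0049, 0.0057, np.float64(0.0322), 0]
[-0.0403, -0.0061, 0.0057, np.float64(0.0428), 0]
[-0.0502, -0.0076, 0.0057, np.float64(0.0534), 0]
[-0.06, -0.0094, 0.0057, np.float64(0.064), 0]
[-0.0682, -0.0112, 0.0057, np.float64(0.0728), 0]
[-0.073, -0.0124, 0.0057, np.float64(0.0781), 0]
[-0.0746, -0.0128, 0.0057, np.float64(0.0799), 0]
[-0.0762, -0.0132, 0.014, np.float64(0.0817), 0]
```

>>> servo_tool:
  commands:
    - [0,0,0,0,0]
    - [-0.01,-0.003,0.003,0.011,0]
    - [-0.02,-0.004,0.003,0.021,0]
    - [-0.03,-0.005,0.003,0.032,0]
    - [-0.04,-0.006,0.003,0.043,0]
    - [-0.05,-0.007,0.003,0.053,0]
    - [-0.06,-0.009,0.003,0.064,0]
    - [-0.068,-0.011,0.003,0.073,0]
    - [-0.074,-0.012,0.003,0.08,0]
    - [-0.074,-0.012,0.003,0.08,0]

```text
clock: 3.75
eef_pos: [0.4877, 0.0747, 0.0609]
orientation: [0.617, 0.787, -0.0, 0.0]
force: [0.1, 0.7, 0.6]
finger_gap: 0.0001
finger_force: 0.0
```

```bash
python3 - <<'E'
from mv import *
print(bot.get_state()['eef_pos'],arc(.085,.061))
rows([arc(.084,.061),arc(.084,.056),arc(.084,.051),arc(.084,.047)],0)
im,d=bot.read_camera("scene");cv2.imwrite("pics/s1.png",cv2.resize(im[190:350,260:440],None,fx=3.5,fy=3.5)[:,:,::-1])
E
```

```text
[0.4877026  0.07472238 0.06090049] (np.float64(0.488485371694494), np.float64(0.07471085621780871), 0.061, 0.24222222222222226)
[-0.002, 0.0013, -0.0002, np.float64(0.0014), 0]
[-0.002, 0.0013, 0.0082, np.float64(0.0014), 0]
[-0.002, 0.0013, 0.0165, np.float64(0.0014), 0]
[-0.002, 0.0013, 0.0232, np.float64(0.0014), 0]
```

View pics/s1.png

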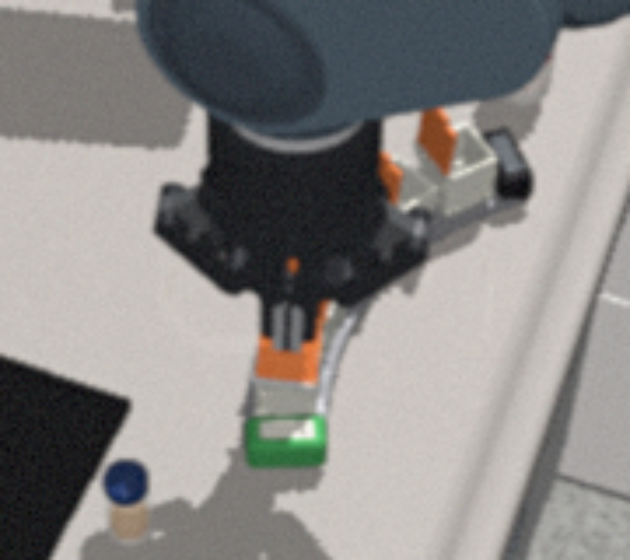

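>>> servo_tool:
  commands:
    - [-0.002,0.001,0.008,0.001,0]
    - [-0.002,0.001,0.016,0.001,0]
    - [-0.002,0.001,0.023,0.001,0]
    - [-0.002,0.001,0.026,0.001,0]
    - [-0.002,0.001,0.026,0.001,0]

```text
clock: 4.3
eef_pos: [0.488, 0.0743, 0.0447]
orientation: [0.618, 0.786, -0.0, -0.0]
force: [0.9, -0.9, -0.7]
finger_gap: 0.0003
finger_force: 0.0
```

>>> servo_tool:
  commands:
    - [0,0,0.002,0,0]
    - [0,0,0.002,0,0]

```text
clock: 4.5
eef_pos: [0.4884, 0.0742, 0.0441]
orientation: [0.618, 0.786, 0.0, 0.0]
force: [-0.3, 0.3, 0.5]
finger_gap: -0.0
finger_force: 0.0
```

```bash
python3 - <<'E'
from mv import *
print(bot.get_state()['eef_pos'],bot.get_state()['force'],arc(.084,.0435))
rows([arc(.084,.052),arc(.083,.061)]+[arc(s,.061) for s in (.077,.071,.065,.059,.053,.047,.043,.042)],0)
E
```

```text
[0.48841138 0.07418725 0.04407311] [-0.33692983  0.2542819   0.54907656] (np.float64(0.48872253434706475), np.float64(0.0737393875851644), 0.0435, 0.23666666666666672)
[-0.0008, 0.0003, -0.0132, np.float64(0.0008), 0]
[-0.0025, 0.0003, -0.0282, np.float64(0.0026), 0]
[-0.0125, 0.0001, -0.0282, np.float64(0.0132), 0]
[-0.0225, -0.0005, -0.0282, np.float64(0.0238), 0]
[-0.0325, -0.0014, -0.0282, np.float64(0.0344), 0]
[-0.0424, -0.0027, -0.0282, np.float64(0.045), 0]
[-0.0522, -0.0042, -0.0282, np.float64(0.0556), 0]
[-0.0621, -0.0061, -0.0282, np.float64(0.0662), 0]
[-0.0686, -0.0076, -0.0282, np.float64(0.0733), 0]
[-0.0702, -0.008, -0.0282, np.float64(0.0751), 0]
```

>>> servo_tool:
  commands:
    - [0,0,0.0015,0,0]
    - [-0.001,0,-0.013,0.001,0]
    - [-0.002,0,-0.028,0.003,0]
    - [-0.0125,0,-0.028,0.013,0]
    - [-0.0225,0,-0.028,0.024,0]
    - [-0.0325,-0.001,-0.028,0.034,0]
    - [-0.0425,-0.003,-0.028,0.045,0]
    - [-0.052,-0.004,-0.028,0.056,0]
    - [-0.062,-0.006,-0.028,0.066,0]
    - [-0.07,-0.008,-0.028,0.075,0]

```text
clock: 5.5
eef_pos: [0.4937, 0.0316, 0.0608]
orientation: [0.707, 0.707, -0.0, -0.0]
force: [-0.8, 0.4, 1.2]
finger_gap: -0.0001
finger_force: 0.1
```

```bash
python3 - <<'E'
from mv import *
print(bot.get_state()['eef_pos'],bot.get_state()['force'],arc(.042,.061))
rows([arc(.042,.061),arc(.042,.052),arc(.042,.0435)],0)
E
```

```text
[0.49367694 0.03157549 0.06080775] [-0.77264308  0.4017741   1.21192151] (np.float64(0.49373904889995845), np.float64(0.032135953125223424), 0.061, 0.003333333333333355)
[0.0009, 0.0001, -0.0003, np.float64(-0.0008), 0]
[0.0009, 0.0001, 0.0147, np.float64(-0.0008), 0]
[0.0009, 0.0001, 0.0288, np.float64(-0.0008), 0]
```

Press lid 2, then carry on in the same pattern.

>>> servo_tool:
  commands:
    - [0,0,0.008,0,0]
    - [0,0,0.016,0,0]
    - [0,0,0.024,0,0]
    - [0,0,0.029,0,0]
    - [0,0,0.03,0,0]
    - [0,0,0.03,0,0]

```text
clock: 6.1
eef_pos: [0.4933, 0.0324, 0.0434]
orientation: [0.706, 0.709, -0.001, -0.001]
force: [-4.9, -0.4, 10.8]
finger_gap: -0.0001
finger_force: 4.8
```

```bash
python3 - <<'E'
from mv import *
print(bot.get_state()['eef_pos'],bot.get_state()['force'])
rows([arc(.042,.052),arc(.041,.061)]+[arc(s,.061) for s in (.035,.029,.023,.017,.011,.005,0)],0)
im,d=bot.read_camera("top");cv2.imwrite("pics/t2.png",cv2.resize(im[240:340,240:420],None,fx=4,fy=4)[:,:,::-1])
im,d=bot.read_camera("scene");cv2.imwrite("pics/s2.png",cv2.resize(im[190:350,260:440],None,fx=3.5,fy=3.5)[:,:,::-1])
E
```

```text
[0.49332737 0.03243261 0.04341798] [-4.93504519 -0.43671899 10.81582649]
[-0.0005, 0.0007, -0.0143, np.float64(0.0003), 0]
[-0.0022, 0.0006, -0.0293, np.float64(0.0021), 0]
[-0.0122, 0.0004, -0.0293, np.float64(0.0127), 0]
[-0.0221, -0.0002, -0.0293, np.float64(0.0233), 0]
[-0.0321, -0.0011, -0.0293, np.float64(0.0339), 0]
[-0.042, -0.0023, -0.0293, np.float64(0.0445), 0]
[-0.0519, -0.0039, -0.0293, np.float64(0.0551), 0]
[-0.0617, -0.0058, -0.0293, np.float64(0.0658), 0]
[-0.0699, -0.0076, -0.0293, np.float64(0.0746), 0]
```

View pics/s2.png

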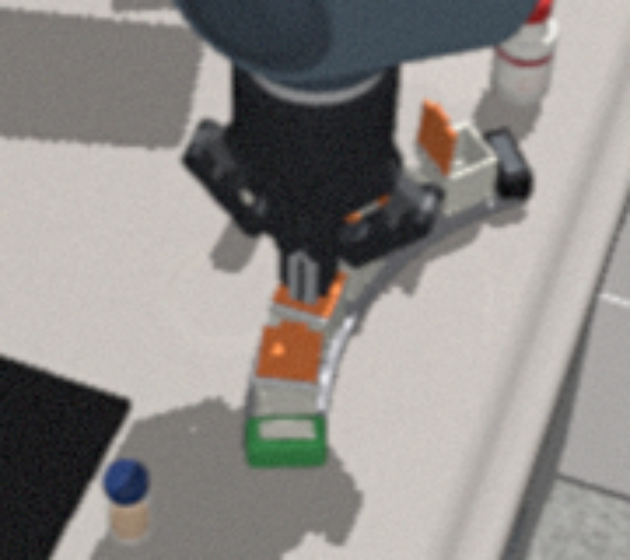

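>>> servo_tool:
  commands:
    - [0,0,-0.014,0,0]
    - [-0.002,0,-0.028,0.002,0]
    - [-0.012,0,-0.028,0.013,0]
    - [-0.022,0,-0.028,0.023,0]
    - [-0.032,-0.001,-0.028,0.034,0]
    - [-0.042,-0.002,-0.028,0.044,0]
    - [-0.052,-0.004,-0.028,0.055,0]
    - [-0.062,-0.006,-0.028,0.066,0]
    - [-0.07,-0.008,-0.028,0.075,0]
    - [-0.07,-0.008,-0.028,0.075,0]

```text
clock: 7.2
eef_pos: [0.4889, -0.0104, 0.0597]
orientation: [0.785, 0.62, -0.0, -0.0]
force: [-0.1, 0.1, -0.5]
finger_gap: -0.0001
finger_force: 0.0
```

```bash
python3 - <<'E'
from mv import *
print(bot.get_state()['eef_pos'],bot.get_state()['force'],arc(0,.061))
rows([arc(0,.052),arc(0,.044)],0)
E
```

```text
[ 0.48887528 -0.01043727  0.05965183] [-0.10267742  0.12529925 -0.47440661] (np.float64(0.489), np.float64(-0.0095), 0.061, -0.23)
[0.0016, -0.0002, 0.0128, np.float64(-0.0012), 0]
[0.0016, -0.0002, 0.0261, np.float64(-0.0012), 0]
```

>>> servo_tool:
  commands:
    - [0,0,0.008,0,0]
    - [0,0,0.016,0,0]
    - [0,0,0.023,0,0]
    - [0,0,0.0265,0,0]
    - [0,0,0.0265,0,0]

```text
clock: 7.7
eef_pos: [0.489, -0.0097, 0.0436]
orientation: [0.784, 0.621, -0.0, -0.0]
force: [-0.1, 0.7, 0.3]
finger_gap: -0.0
finger_force: 0.0
```

```bash
python3 - <<'E'
from mv import *
print(bot.get_state()['eef_pos'],bot.get_state()['force'])
rows([arc(0,.052),arc(-.001,.061)]+[arc(-s,.061) for s in (.007,.013,.019,.025,.031,.037,.042)],0)
E
```

```text
[ 0.48898383 -0.00965233  0.04361563] [-0.13371164  0.67117154  0.27497424]
[0.0003, -0.0, -0.014, np.float64(-0.0006), 0]
[-0.0014, -0.0001, -0.029, np.float64(0.0012), 0]
[-0.0114, -0.0003, -0.029, np.float64(0.0118), 0]
[-0.0214, -0.0008, -0.029, np.float64(0.0224), 0]
[-0.0314, -0.0017, -0.029, np.float64(0.033), 0]
[-0.0413, -0.0029, -0.029, np.float64(0.0436), 0]
[-0.0512, -0.0044, -0.029, np.float64(0.0543), 0]
[-0.061, -0.0063, -0.029, np.float64(0.0649), 0]
[-0.0691, -0.0081, -0.029, np.float64(0.0737), 0]
```

>>> servo_tool:
  commands:
    - [0,0,0.001,0,0]
    - [0,0,-0.014,0,0]
    - [-0.002,0,-0.029,0.002,0]
    - [-0.012,0,-0.029,0.012,0]
    - [-0.022,-0.001,-0.029,0.023,0]
    - [-0.032,-0.002,-0.029,0.033,0]
    - [-0.042,-0.003,-0.029,0.044,0]
    - [-0.052,-0.004,-0.029,0.055,0]
    - [-0.062,-0.006,-0.029,0.066,0]
    - [-0.069,-0.008,-0.029,0.074,0]

```text
clock: 8.7
eef_pos: [0.4746, -0.0496, 0.0611]
orientation: [0.852, 0.524, -0.0, -0.0]
force: [0.0, 0.3, -0.2]
finger_gap: -0.0004
finger_force: 0.1
```

```bash
python3 - <<'E'
from mv import *
print(bot.get_state()['eef_pos'],bot.get_state()['force'],arc(-.042,.061))
rows([arc(-.042,.052),arc(-.042,.044)],0)
E
```

```text
[ 0.47456335 -0.04957867  0.06110949] [ 0.0029978   0.30508189 -0.24445874] (np.float64(0.47476223403105533), np.float64(-0.04891189157266573), 0.061, -0.4633333333333334)
[0.0011, -0.0002, 0.0152, np.float64(-0.0013), 0]
[0.0011, -0.0002, 0.0285, np.float64(-0.0013), 0]
```

>>> servo_tool:
  commands:
    - [0,0,0.008,0,0]
    - [0,0,0.016,0,0]
    - [0,0,0.024,0,0]
    - [0,0,0.029,0,0]
    - [0,0,0.029,0,0]

```text
clock: 9.2
eef_pos: [0.4749, -0.0488, 0.0436]
orientation: [0.851, 0.525, -0.0, -0.0]
force: [-0.1, 0.2, -0.5]
finger_gap: -0.0001
finger_force: 0.0
```

```bash
python3 - <<'E'
from mv import *
print(bot.get_state()['eef_pos'],bot.get_state()['force'])
rows([arc(-.042,.052),arc(-.043,.061)]+[arc(-s,.061) for s in (.049,.055,.061,.067,.073,.079,.084)],0)
E
```

```text
[ 0.47489795 -0.0488474   0.04362899] [-0.05637718  0.15463265 -0.4726709 ]
[-0.0002, -0.0002, -0.014, np.float64(-0.0003), 0]
[-0.0019, -0.0002, -0.029, np.float64(0.0015), 0]
[-0.0119, -0.0004, -0.029, np.float64(0.0121), 0]
[-0.0218, -0.0009, -0.0289, np.float64(0.0227), 0]
[-0.0318, -0.0018, -0.0289, np.float64(0.0333), 0]
[-0.0417, -0.003, -0.0289, np.float64(0.0439), 0]
[-0.0516, -0.0046, -0.0289, np.float64(0.0545), 0]
[-0.0614, -0.0064, -0.0289, np.float64(0.0651), 0]
[-0.0696, -0.0082, -0.0289, np.float64(0.074), 0]
```

>>> servo_tool:
  commands:
    - [0,0,0.001,0,0]
    - [0,0,-0.014,0,0]
    - [-0.002,0,-0.029,0.002,0]
    - [-0.012,0,-0.029,0.012,0]
    - [-0.022,-0.001,-0.029,0.023,0]
    - [-0.032,-0.002,-0.029,0.033,0]
    - [-0.042,-0.003,-0.029,0.044,0]
    - [-0.052,-0.005,-0.029,0.055,0]
    - [-0.062,-0.006,-0.029,0.066,0]
    - [-0.07,-0.008,-0.029,0.074,0]

```text
clock: 10.2
eef_pos: [0.4514, -0.0849, 0.0611]
orientation: [0.907, 0.422, -0.0, -0.0]
force: [0.3, 0.6, 0.2]
finger_gap: 0.0001
finger_force: 0.1
```

```bash
python3 - <<'E'
from mv import *
print(bot.get_state()['eef_pos'],bot.get_state()['force'],arc(-.084,.061))
rows([arc(-.084,.052),arc(-.084,.044)],0)
E
```

```text
[ 0.45137326 -0.08489     0.06112752] [0.34355795 0.64821416 0.20649254] (np.float64(0.4517974076653069), np.float64(-0.08396368078681324), 0.061, -0.6966666666666668)
[0.0016, -0.0005, 0.0152, np.float64(-0.001), 0]
[0.0016, -0.0005, 0.0285, np.float64(-0.001), 0]
```

Press lid 5, then lift straight up and back to see all lids.

>>> servo_tool:
  commands:
    - [0,0,0.008,0,0]
    - [0,0,0.016,0,0]
    - [0,0,0.024,0,0]
    - [0,0,0.029,0,0]
    - [0,0,0.03,0,0]
    - [0,0,0.015,0,0]
    - [0,0,-0.03,0,0]
    - [0,0,-0.1,0,0]
    - [0,0,-0.18,0,0]
    - [0,0,-0.26,0,0]

```text
clock: 11.2
eef_pos: [0.4513, -0.084, 0.219]
orientation: [0.906, 0.423, -0.0, -0.0]
force: [0.1, 0.1, 0.4]
finger_gap: -0.0002
finger_force: 0.0
```

```bash
python3 - <<'E'
from mv import *
s=bot.get_state();print(s['eef_pos'],s['force'])
im,d=bot.read_camera("top");P=cloud("top",d);cv2.imwrite("pics/t3.png",cv2.resize(im[240:340,230:430],None,fx=4,fy=4)[:,:,::-1])
im,d2=bot.read_camera("scene");P2=cloud("scene",d2);cv2.imwrite("pics/s3.png",cv2.resize(im[180:350,250:440],None,fx=3.5,fy=3.5)[:,:,::-1])
rows([(.38,-.05,.3,-.7)],0)
E
```

```text
[ 0.45130542 -0.08403418  0.21898453] [0.10769847 0.07678088 0.40906255]
[-0.0345, -0.1334, -0.1266, np.float64(0.0011), 0]
```

View pics/s3.png

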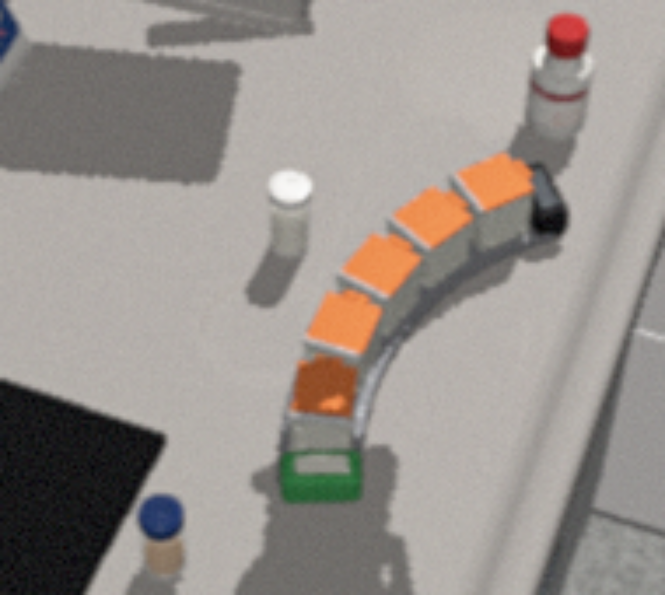

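>>> servo_tool:
  commands:
    - [-0.01,-0.035,-0.03,0,0]
    - [-0.02,-0.07,-0.06,0,0]
    - [-0.03,-0.1,-0.09,0,0]
    - [-0.035,-0.133,-0.12,0,0]
    - [-0.035,-0.133,-0.12,0,0]

```text
clock: 11.8
eef_pos: [0.3773, -0.049, 0.2916]
orientation: [0.906, 0.423, 0.002, 0.002]
force: [1.4, -0.2, -0.2]
finger_gap: 0.0002
finger_force: 0.0
```

```bash
python3 - <<'E'
from mv import *
print(bot.get_state()['eef_pos'])
for cam in("top","scene"):
    im,d=bot.read_camera(cam);P=cloud(cam,d)
    H=cv2.cvtColor(im,cv2.COLOR_RGB2HSV)
    for i in range(5):
        x,y,_,a=arc(.084-.042*i,0);t=np.array([-np.sin(a),np.cos(a)]);r=np.array([np.cos(a),np.sin(a)])
        D=P[...,:2]-[x,y];T=D@t;Rr=D@r
        m=(d>0)&(abs(T)<.02)&(abs(Rr)<.012)&(H[...,0]<22)&(H[...,1]>100)&(P[...,2]>.03)
        p=np.polyfit(T[m],P[...,2][m],1);print(cam,i+1,m.sum(),p.round(4),T[m].min().round(3),T[m].max().round(3))
    g=(d>0)&(H[...,0]>45)&(H[...,0]<85)&(H[...,1]>100)&(P[...,2]>.01)&(P[...,2]<.04)&(P[...,0]<.55)
    print(np.median(P[g],0).round(3))
E
```

```text
[ 0.37728886 -0.04898283  0.29161809]
top 1 183 [-0.0052  0.0429] -0.02 0.013
top 2 187 [-0.0515  0.0427] -0.019 0.013
top 3 186 [0.0108 0.0431] -0.02 0.014
top 4 189 [0.0135 0.0429] -0.02 0.014
top 5 193 [0.0049 0.0428] -0.02 0.015
[0.476 0.1   0.021]
scene 1 226 [0.0335 0.0442] -0.02 0.015
scene 2 204 [0.0038 0.0441] -0.02 0.017
scene 3 192 [-0.0101  0.0441] -0.02 0.02
scene 4 183 [-0.0016  0.0441] -0.02 0.015
scene 5 174 [0.001  0.0442] -0.02 0.015
[0.477 0.109 0.02 ]
```

All five lids are flat and the carrier has not moved.

```bash
python3 -c "
from bench import bot
print(bot.finish_job())"
```

```text
the job is handed in; nothing more can be done
None
```

I swept the lids shut in order from the green end to the black end, and the final depth check shows all five lying flat. The carrier measured in place, the bottle and vials were still standing, the hand was clear, and I handed the job in at about 12 s.

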